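# Feed resin cabochons into a UV curing box and set its lamp

### The arm

A 6-joint arm with a two-finger parallel gripper is mounted at the origin on the work surface. World frame = base frame: x ahead of the robot, y to its left, z up, the work surface at z = 0. Lengths are in mm, angles in degrees, forces in N, time in s.
With the tool pointing down it reaches from about 350 to 850 mm from the base axis. Payload 8.1 kg.
Tool frame: the origin (TCP) lies at the very end of the fingers, on their centre line; the grasp point (between the pads) lies 19 mm behind it (tcp_to_grasp is the distance from the TCP to the grasp point, in mm); z points along the fingers, x is the direction in which the jaws open and shut, and the axes are right-handed (so a half turn about z gives the same grasp; the last joint's range is limited). The gripper opens to 85 mm and grips with 20 to 120 N. Pads are 22 mm wide; open, the fingers measure 114 mm over their backs; the gripper's body (76 mm by 85 mm) begins 54 mm behind the grasp point. The pads swing forward as they close: fully open they stand 13 mm farther back than shut.
Start: joints at [68.388, 7.471, 85.268, -0, 87.261, -4.893], TCP at [172.584, 574.648, 231.292] pointing down, gripper open.
Joint ranges: [-169.43, 169.43], [-51.17, 129.36], [1.28, 143.12], [-76.62, 256.62], [0, 156.53], [-152.29, 152.29]. Speed limits (degrees/s): [136.94, 136.94, 159.86, 180, 180, 180].

### API

Orientations are given as [roll, pitch, yaw] about the fixed x, y, z axes, in that order (R = Rz(yaw) Ry(pitch) Rx(roll)).
In Python, from bench import * gives the robot as it stands. The module is installed in compiled form; this text tells all that it offers.
- The arm moves only by the tool apply_moves, never from a script. Its argument "targets" is text: rows parted by semicolons, each of 7 numbers parted by spaces: the turn, a rotation vector about the tool's x, y, z in rad, then the shift along the tool's x, y, z in cm, then the finger opening in cm, from 0 to 8.54. A call has exactly 5 rows; each row is the pose to reach, as a shift and turn from the pose commanded when the call began, along the tool's axes at that moment; what a row does not reach only later rows make up. A row lasts 1/10 s, in which the tool goes at most 50 mm and 8.59 degrees, less where a joint would pass 70% of its speed; a pose out of reach is approached as far as the arm can. A call with a gripper value outside its range is refused whole. The fingers move at their own pace and stop on an object; "force" is the grip in N (left out, the last holds). Time passes only in rows, so rows that repeat a pose let the fingers close, or fill a call up. It gives the time, the measured TCP pose, the force and the opening at its end, in the units of the state.
- sense(): the state, without advancing time (a new reading comes with each control period).
- snapshot(name): name is "scene" or "top" or "wrist"; returns the picture (480x640x3 uint8, red, green, blue); there is no depth.
- camera_model(name): a dict with "fx", "fy", "cx", "cy" (pixels), "k1" (the pictures are not rectified: a ray, as slopes to the right and down, at radius r is drawn at 1 + k1 r^2 times it, then the intrinsics apply), "position" and "attitude" of the camera in the world; the wrist camera has in their place "T_tool_cam" (4x4, takes a point from camera to tool coordinates, whose origin is the TCP and whose axes are the tool frame's). Camera axes: x right, y up, looking along -z (the intrinsics and any distortion apply to the point x, -y, -z); pixel columns grow to the right and rows downward; lengths in mm; the calibration is good to about 2 mm. A picture is of the moment at which its call begins: read the wrist's pose just before it. camera_model takes no time and is no camera call.
- hand_in(): hands the job in, once; it reports no verdict.
Trained networks look in the newest picture that a camera, given by its name, has taken for a name from the list of things; names that differ only in an ending like _2 or _b are one class to them, and where a whole thing is asked for, a point or a joint stands for the part that bears it (a point fixed in the world has none). Each returns a list of dicts, best first, with "confidence" (0 to 1); they miss things now and then, are a little off and sometimes report something else, mostly with a low value. They report only what shows in the picture. A call takes as long as a camera call. They do not tell look-alikes from the thing itself.
- recognise(camera, query): "at" ([row, column] in pixels, amid what is visible of it).
- place_of(camera, query): "at" ([row, column] in pixels: a listed point, or the origin of a listed thing).
The state is a dict: "time": time; "joint_pos": joint angles; "qd": joint speeds; "joint_efforts": joint torques, N m; "tool_pos": TCP position; "tcp_rot": TCP orientation; "ft_force": force on the tool from outside, world axes, zero at the start; "wrist_torque": the same for the moment, N m; "finger_gap": finger opening in mm.
Only numpy, scipy, OpenCV 4.12 (cv2) and the standard library are available. Lean on these libraries where they do the work, as an engineer would, in place of code of your own. Each camera call takes 0.05 s, during which the arm holds its last target. There are 200 camera calls.

### The job

Run the resin cabochons on the desk through the desk-top UV curer. First swing its lamp panel up until it stands upright, then feed every cabochon, one at a time, by laying it in the pocket of the feed slide and pushing the sprung slide all the way in so that the cabochon drops into the clear curing chamber. When all are in and the slide has sprung back out, tilt the lamp down over the chamber to 45 degrees and leave it standing there; do not disturb the other things on the desk.

Things in the scene. Friction and masses are not known exactly. Their poses are not given: they have to be found in the camera images.
- curer: UV curer, fixed, 150 x 330 mm; origin on the desk. Feeds along its -y: a dark steel deck, top 85 mm up, 120 mm wide, from y = +120 to -20 mm, then the clear-walled chamber (y -20 to -160, x -50 to +50 mm, slippery floor sloping from 45 down to 4 mm up) under a clear roof (top 115 mm up), open only by a 26 mm slit over the deck. The lamp stands at the far end, y = -185 mm
- slide (a joint): travel of the feed slide in m, along the curer's -y: 0 is out (rest), 0.085 fully in (stop). A spring pushes it back, 2 N at rest, 8 N fully in. A cabochon in the pocket falls off the deck's end into the chamber near the end of the stroke
- pocket (a point): centre of the slide's bottomless 48 x 48 mm pocket, at deck level (85 mm up); moves with the slide. A cabochon lies in it on the deck. Its front and rear walls (across the feed) stand 11 mm above the deck, 90 mm wide; its side walls (curer's +x and -x) only 5 mm, 21 mm wide, so fingers holding a cabochon can pass down over these
- paddle (a point): centre of the pushing face of the slide's black upright paddle, 60 mm wide (curer's x), 8 mm thick, reaching 45 mm above the deck; the face looks along the curer's +y, 63 mm behind the pocket's centre; this point is 23 mm above the deck
- lamp (a joint): angle of the lamp panel in rad: 0 upright (stop), growing as it tilts over the chamber, towards the curer's +y; 1.25 is the lower stop. A friction hinge (0.5 N m) holds it where it is left; a white tick on the dark quadrant at the curer's +x side marks 45 degrees (0.785)
- lamp_pin (a point): middle of the lamp's steel handle pin, a round bar 12 mm thick along the curer's x, sticking out 50 mm from the panel's -x side (this point is 28 mm from the panel), 120 mm from the hinge. The black panel is 110 mm wide, 14 mm thick and reaches 130 mm from the hinge
- lamp_hinge (a point): point on the lamp's hinge axis (along the curer's x, 128 mm above the desk), in line with lamp_pin: at lamp angle q the pin lies 0.12 sin q m towards the curer's +y and 0.12 cos q m above it
- cab1_mid (a point): milk-white resin cabochon, a round puck 38 mm across and 20 mm high (straight side up to 15 mm, bevelled above), 25 g, starting flat side down on the desk left of the curer; this point is its centre, half-way up; None if it is absent in this run
- cab2_mid (a point): milk-white resin cabochon, a round puck 38 mm across and 20 mm high (straight side up to 15 mm, bevelled above), 25 g, starting flat side down on the desk left of the curer; this point is its centre, half-way up; None if it is absent in this run
- cab3_mid (a point): milk-white resin cabochon, a round puck 38 mm across and 20 mm high (straight side up to 15 mm, bevelled above), 25 g, starting flat side down on the desk left of the curer; this point is its centre, half-way up; None if it is absent in this run
- cab4_mid (a point): milk-white resin cabochon, a round puck 38 mm across and 20 mm high (straight side up to 15 mm, bevelled above), 25 g, starting flat side down on the desk left of the curer; this point is its centre, half-way up; None if it is absent in this run
- resin_bottle: bystander: grey bottle 48 mm across, 120 mm tall; origin at its underside
- tape_roll: bystander: roll of paper tape 80 mm across, 24 mm high; origin at its underside
- brush_cup: bystander: white cup 72 mm across, 85 mm tall; origin at its underside
Mind the look-alikes: they are no part of the job. Leave any black or purple look-alike of the part that bears cab2_mid alone. What is shaped like the part that bears cab4_mid but blue is not meant.

How it is judged (in metres and radians):
On the way, in this order (a step that is already met when the one before it is completed fails the run):
1. the lamp panel stands upright (within 0.17 rad) (value of joint lamp below 0.17 rad), for 0.2 s.
2. every cabochon lies in the curing chamber and the slide is back out (x of cab1_mid in the frame of curer between -0.05 and 0.05 m and y of cab1_mid in the frame of curer between -0.16 and -0.015 m and z of cab1_mid in the frame of curer between 0 and 0.09 m and x of cab2_mid in the frame of curer between -0.05 and 0.05 m and y of cab2_mid in the frame of curer between -0.16 and -0.015 m and z of cab2_mid in the frame of curer between 0 and 0.09 m and x of cab3_mid in the frame of curer between -0.05 and 0.05 m and y of cab3_mid in the frame of curer between -0.16 and -0.015 m and z of cab3_mid in the frame of curer between 0 and 0.09 m and x of cab4_mid in the frame of curer between -0.05 and 0.05 m and y of cab4_mid in the frame of curer between -0.16 and -0.015 m and z of cab4_mid in the frame of curer between 0 and 0.09 m and value of joint slide below 0.006 m), for 0.2 s.
3. the lamp is tilted to 45 degrees, within 6 degrees (value of joint lamp between 0.68 and 0.89 rad), for 0.2 s.
At the end, for the whole second after the job is handed in: every cabochon present lies at rest inside the curing chamber, the slide is out (within 6 mm of rest), and the lamp stands still at 45 degrees within 6 degrees (0.68 to 0.89 rad) (all of step 2 and all of step 3 and velocity of joint lamp between -0.02 and 0.02 rad/s and linear speed of each of cab1, cab2, cab3, cab4 below 0.02 m/s); the robot touches nothing.
It fails at once if the resin bottle is moved more than 25 mm or tipped over (distance of resin_bottle from where it was at the start of the episode above 0.025 m or angle between resin_bottle's own z axis and vertical above 0.5 rad).
It fails at once if the tape roll is moved more than 25 mm or tipped over (distance of tape_roll from where it was at the start of the episode above 0.025 m or angle between tape_roll's own z axis and vertical above 0.5 rad).
It fails at once if the brush cup is moved more than 25 mm or tipped over (distance of brush_cup from where it was at the start of the episode above 0.025 m or angle between brush_cup's own z axis and vertical above 0.5 rad).
Of cab1, cab2, cab3, cab4 only 3 to 4 are there at a start; the rules pass over those that are not, and their reading is None.
At some moment in a run one of cab1, cab2, cab3, cab4 may be knocked a few centimetres aside while the robot is not near it.
Once in a run the grip may slacken for a moment while it holds something.
It also fails if it takes over 210 s, if anything falls off the work surface, if the arm or the gripper's body presses on something with over 40 N, if the wrist force passes 120 N, or if a joint passes its speed limit or range.

## Working session

There is one attempt and no reset: what is moved stays moved. The work goes in short steps, Python scripts to look and compute and a tool call to move; the robot and the scene stay as the last step left them, time stands still between calls to the robot, and variables do not carry over. Pictures are saved under pics/ and viewed, about 12 in all and at most 16, crops included, and the job is handed in when it is done.

Besides the shell and the picture viewer there is one more tool, called after ">>>" in YAML: its name, and indented under it one key for each argument. apply_moves: Moves the arm, as the interface text tells. Its arguments: {"type":"object","properties":{"targets":{"type":"string"},"force":{"type":"number"}},"required":["targets"]}

```bash
ls; mkdir -p pics
cat > h.py <<'E'
from bench import *
import numpy as np, cv2
from scipy.spatial.transform import Rotation as R
def campose(n):
    m=camera_model(n)
    if 'T_tool_cam' in m:
        s=sense(); T=np.eye(4); T[:3,:3]=R.from_euler('xyz',s['tcp_rot'],degrees=True).as_matrix(); T[:3,3]=s['tool_pos']
        return m,T@np.array(m['T_tool_cam'])
    T=np.eye(4); a=np.array(m['attitude'],float)
    T[:3,:3]=a if a.shape==(3,3) else R.from_euler('xyz',a,degrees=True).as_matrix()
    T[:3,3]=m['position']; return m,T
def ray(m,T,at):
    r,c=at; x=(c-m['cx'])/m['fx']; y=(r-m['cy'])/m['fy']; u,v=x,y
    for _ in range(20):
        k=1+m['k1']*(u*u+v*v); u,v=x/k,y/k
    d=T[:3,:3]@np.array([u,-v,-1]); return T[:3,3],d/np.linalg.norm(d)
def onz(m,T,at,z):
    p,d=ray(m,T,at); return p+d*(z-p[2])/d[2]
def proj(m,T,P):
    q=T[:3,:3].T@(np.array(P,float)-T[:3,3]); x,y=q[0]/-q[2],-q[1]/-q[2]; k=1+m['k1']*(x*x+y*y)
    return [m['fy']*y*k+m['cy'],m['fx']*x*k+m['cx']]
def tri(rays):
    A=0;b=0
    for p,d in rays:
        M=np.eye(3)-np.outer(d,d); A=A+M; b=b+M@p
    X=np.linalg.solve(A,b); return X,[float(np.linalg.norm(np.cross(X-p,d))) for p,d in rays]
def shot(n,f=None):
    mt=campose(n); im=snapshot(n)
    if f: cv2.imwrite('pics/'+f,im[:,:,::-1])
    return mt[0],mt[1],im
def rel(p,R0=None):
    # shift in tool axes (cm) from current pose to world p
    s=sense(); Rm=R.from_euler('xyz',s['tcp_rot'],degrees=True).as_matrix()
    return (Rm.T@(np.array(p)-s['tool_pos'])/10).round(2)
E
python3 - <<'E'
from h import *
np.set_printoptions(precision=1,suppress=True)
s=sense();print(s)
for n in ('scene','top','wrist'):
    m,T,im=shot(n,n+'0.png');print(n,m)
    for q in ('curer','pocket','paddle','lamp_pin','lamp_hinge','cab1_mid','resin_bottle','tape_roll','brush_cup'):
        z={'pocket':85,'paddle':108,'lamp_hinge':128,'cab1_mid':10}.get(q,0)
        for d in place_of(n,q)[:7]:
            if d['confidence']>.2: print(q,np.array(d['at']),round(d['confidence'],2),onz(m,T,d['at'],z))
E
```

```text
pics
{'time': 0.0, 'joint_pos': array([68.4,  7.5, 85.3, -0. , 87.3, -4.9]), 'qd': array([ 0. , -0. ,  0.1, -0. ,  0.1, -0.1]), 'joint_efforts': array([  0. , -56.9, -50.1,  -0. ,   0. ,  -0. ]), 'tool_pos': array([172.4, 574.1, 230.3]), 'tcp_rot': array([-180. ,    0.1,   73.3]), 'ft_force': array([ 0.4,  0.3, -0.2]), 'wrist_torque': array([ 0., -0.,  0.]), 'finger_gap': 85.34129144166782}
scene {'fx': 441.4088127501885, 'fy': 441.4088127501885, 'cx': 327.55610800928685, 'cy': 235.94378123544374, 'k1': -0.03017673719625489, 'position': array([1020.5,  450.5,  897.9]), 'attitude': array([ 38.8,  -0.2, 131.9])}
curer [226.8 293.4] 0.65 [ 518.3 -116.4    0. ]
pocket [213.1 300.3] 0.58 [523.1 -81.1  85. ]
paddle [222.9 315.8] 0.69 [534.9 -17.5 108. ]
paddle [319.9 379.5] 0.63 [636.2 249.6 108. ]
lamp_pin [144.7 294.2] 0.69 [ 277.7 -350.8    0. ]
lamp_pin [220.4 315.9] 0.53 [461.9 -87.3   0. ]
lamp_hinge [142. 267.] 0.7 [ 424.9 -299.1  128. ]
cab1_mid [282.8 411.1] 0.58 [460.  220.4  10. ]
resin_bottle [328.9 304.1] 0.74 [714.2 110.6   0. ]
tape_roll [394.2 375. ] 0.61 [723.4 318.9   0. 
[... 484 characters left out ...]
 0.68 [ 420.7 -226.2    0. ]
lamp_hinge [311.4 508. ] 0.57 [ 424.8 -294.1  128. ]
cab1_mid [289.2 250.6] 0.62 [470.9 225.9  10. ]
resin_bottle [177.8 303.3] 0.84 [715.1 110.1   0. ]
tape_roll [176.3 212.4] 0.65 [721.1 311.7   0. ]
tape_roll [237.3 253. ] 0.61 [584.3 222.    0. ]
brush_cup [164.8 404.4] 0.75 [ 740.8 -114.     0. ]
brush_cup [311.2 458.1] 0.51 [ 418.8 -222.5    0. ]
wrist {'fx': 405.3368148270833, 'fy': 405.3368148270833, 'cx': 317.01197330010143, 'cy': 233.31579848278972, 'k1': -0.08069503507701371, 'T_tool_cam': array([[   1. ,    0. ,    0. ,    0.1],
       [   0. ,   -1. ,   -0.3,  -68.2],
       [   0. ,    0.3,   -1. , -141.9],
       [   0. ,    0. ,    0. ,    1. ]])}
```

View pics/scene0.png

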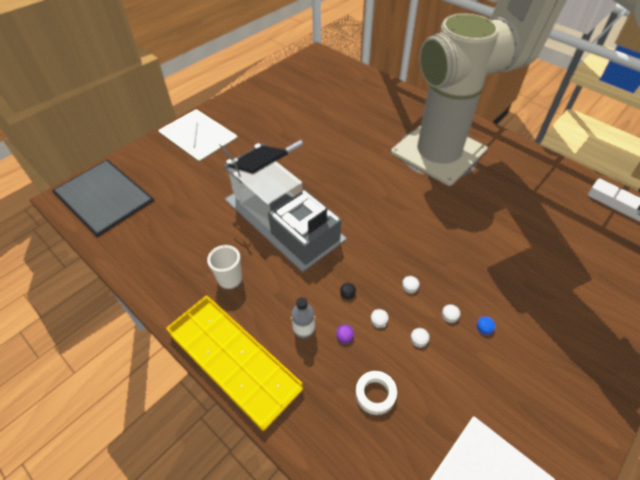

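View pics/top0.png

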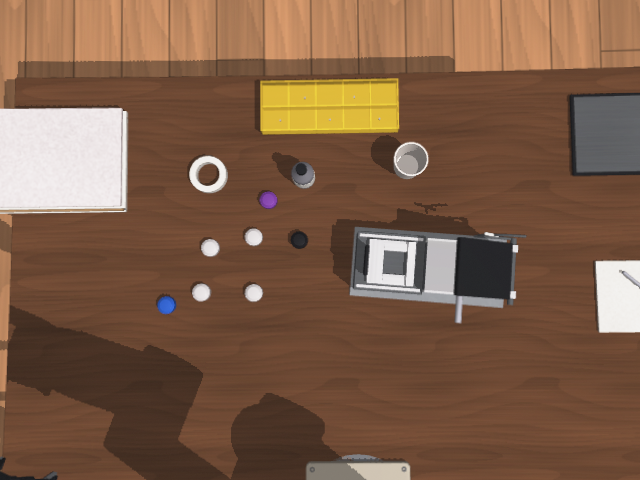

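Scene (640x480): the white pucks in top are at (row, col) (247,210), (237,254), (292,201) and (292,254). The look-alikes are purple (200,268), black (240,299) and blue (304,166). The lamp is tilted down and its pin points towards the robot at (310,459).

```bash
cat >> h.py <<'E'
def whites(im,amin=60,amax=900,vmin=140,smax=60):
    hsv=cv2.cvtColor(im,cv2.COLOR_RGB2HSV)
    mk=((hsv[:,:,2]>vmin)&(hsv[:,:,1]<smax)).astype(np.uint8)
    n,_,st,c=cv2.connectedComponentsWithStats(mk)
    return [([c[i][1],c[i][0]],st[i]) for i in range(1,n) if amin<st[i][4]<amax and .6<st[i][2]/st[i][3]<1.6]
E
python3 - <<'E'
from h import *
np.set_printoptions(precision=1,suppress=True)
mt,Tt,it=shot('top'); 
A=[(np.array(a),onz(mt,Tt,a,12)) for a,st in whites(it,100,500)]
q={'pocket':0,'paddle':0,'lamp_pin':0,'lamp_hinge':0}
qt={k:place_of('top',k)[0] for k in q}
ms,Ts,is_=shot('scene')
B=[(np.array(a),onz(ms,Ts,a,12)) for a,st in whites(is_,100,500)]
for a,p in A: print('top',a,p)
for a,p in B: print('sc',a,p)
for a,p in A:
    for b,r in B:
        if np.linalg.norm(p-r)<20: print('tri',*tri([ray(mt,Tt,a),ray(ms,Ts,b)]))
for k in q:
    d=place_of('scene',k)[0]; print(k,qt[k],d,*tri([ray(mt,Tt,qt[k]['at']),ray(ms,Ts,d['at'])]))
E
```

```text
top [236.9 253.4] [584.3 219.4  12. ]
top [247.4 209.7] [562.7 314.8  12. ]
top [292.3 200.7] [465.7 333.6  12. ]
top [292.6 253.4] [463.4 219.5  12. ]
sc [150.4   3.8] [ 907.6 -994.2   12. ]
sc [283.4 410.3] [463.9 220.5  12. ]
sc [312.4 450.7] [466.5 334.1  12. ]
sc [317.4 379.2] [585.  220.9  12. ]
sc [328.8 303.6] [718.8 114.1  12. ]
sc [336.6 419.7] [563.1 315.6  12. ]
tri [584.3 220.   10. ] [0.3940212414267566, 0.394021241426874]
tri [562.6 315.2  10.9] [0.20745000333951086, 0.20745000333948338]
tri [465.7 333.9  10.6] [0.01718852574487428, 0.01718852574491408]
tri [463.2 219.9  10.7] [0.2766875132406147, 0.27668751324072594]
pocket {'at': [262.0, 394.1], 'confidence': 0.94} {'at': [213.4, 301.3], 'confidence': 0.75} [523.6 -78.4  86.4] [0.9129709245898983, 0.9129709245898217]
paddle {'at': [258.9, 362.8], 'confidence': 0.94} {'at': [221.9, 317.5], 'confidence': 0.81} [531.  -14.8 110.3] [0.6746109508749764, 0.6746109508748579]
lamp_pin {'at': [306.4, 457.1], 'confidence': 0.84} {'at': [146.7, 292.4], 'confidence': 0.97} [ 437.6 -185.6  182.9] [0.15062825362255708, 0.1506282536226219]
lamp_hinge {'at': [314.0, 506.2], 'confidence': 0.7} {'at': [140.8, 268.1], 'confidence': 0.59} [ 422.5 -291.2  134.5] [3.437802368444718, 3.437802368444644]
```

```bash
cat >> h.py <<'E'
def go(p,yaw=None):
    s=sense(); dy=0 if yaw is None else -np.radians((yaw-s['tcp_rot'][2]+180)%360-180)
    print('rotz %.3f'%dy,'shift cm',rel(p),'at',np.round(s['tool_pos'],1),np.round(s['tcp_rot'],1))
E
python3 -c "
from h import *
go([500,-10,340],-6.6)"
```

```text
rotz 1.394 shift cm [-46.57  48.18 -10.87] at [172.6 574.6 231.3] [-180.    -0.    73.3]
```

>>> apply_moves:
  targets: "0 0 0.14 -4 4 -2 8.5;0 0 0.28 -7 7.5 -4 8.5;0 0 0.42 -10 11 -6 8.5;0 0 0.56 -13 14.5 -8 8.5;0 0 0.70 -16.5 18 -10 8.5"

```text
time: 2.5
tool_pos: [291.9, 374.7, 327.0]
tcp_rot: [-180.0, -0.0, 32.9]
ft_force: [1.2, 0.0, 0.1]
finger_gap: 85.0
```

```bash
python3 -c "
from h import *
go([500,-10,340],-6.6)"
```

```text
rotz 0.689 shift cm [-3.39 43.61 -1.31] at [291.9 374.7 327. ] [-180.    -0.    32.9]
```

>>> apply_moves:
  targets: "0 0 0.14 -0.3 4.5 -0.3 8.5;0 0 0.28 -0.7 9 -0.6 8.5;0 0 0.42 -1 13.5 -0.9 8.5;0 0 0.56 -1.4 18 -1 8.5;0 0 0.69 -1.7 22.5 -1.3 8.5"

```text
time: 3.0
tool_pos: [400.5, 176.9, 339.2]
tcp_rot: [-180.0, -0.0, -6.7]
ft_force: [2.0, 0.7, 0.4]
finger_gap: 85.1
```

```bash
python3 -c "
from h import *
go([500,-10,340],-6.6)"
```

```text
rotz -0.001 shift cm [12.06 17.4  -0.07] at [400.5 176.9 339.2] [-180.    -0.    -6.7]
```

>>> apply_moves:
  targets: "0 0 0 2.7 4 0 8.5;0 0 0 5.5 8 0 8.5;0 0 0 8 12 0 8.5;0 0 0 10.5 15 0 8.5;0 0 0 12 17.4 0 8.5"

```text
time: 3.5
tool_pos: [500.9, -10.1, 338.8]
tcp_rot: [180.0, -0.0, -6.5]
ft_force: [0.1, 1.0, -0.3]
finger_gap: 85.0
```

Run:
```python
from h import *
np.set_printoptions(precision=1,suppress=True)
m,T,im=shot('wrist','w1.png'); print(sense()['tool_pos'],sense()['tcp_rot'])
for q,z in (('pocket',85),('paddle',108),('lamp_pin',183),('lamp_hinge',128)):
    for d in place_of('wrist',q)[:2]: print(q,np.array(d['at']),d['confidence'],onz(m,T,d['at'],z))
```

```text
[501.7 -12.9 338.3] [179.9  -0.   -6.6]
paddle [198.2 352.2] 0.84 [532.3 -15.  108. ]
lamp_pin [415.2 262.1] 0.82 [ 430.9 -185.6  183. ]
```

View pics/w1.png

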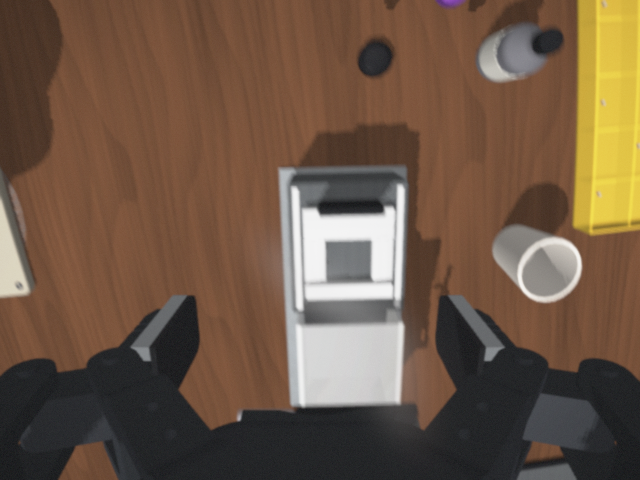

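Wrist view: pocket at (259,349), paddle at (208,350), aligned almost squarely with the image. I'll measure the yaw from the edges.

Run:
```python
from h import *
np.set_printoptions(precision=1,suppress=True)
m,T=campose('wrist'); im=cv2.imread('pics/w1.png')
c=im[150:420,260:430]; cv2.imwrite('pics/w1c.png',cv2.resize(c,None,fx=2.2,fy=2.2,interpolation=cv2.INTER_CUBIC) if 0 else cv2.resize(c[:,:],(510,600)[::1],interpolation=cv2.INTER_CUBIC)[:600])
g=cv2.cvtColor(im,cv2.COLOR_BGR2GRAY)
# pocket: dark region centroid
mk=((g<110)).astype(np.uint8); n,l,st,ce=cv2.connectedComponentsWithStats(mk[236:286,320:380])
for i in range(n): print(st[i],ce[i]+[320,236])
# horizontal/vertical edges of pocket with subpixel
for r in (246,252,258,264,270): 
    d=np.diff(g[r,315:385].astype(int)); a=315.5+np.argmin(d); b=315.5+np.argmax(d)
    print(r,a,b,onz(m,T,[r,a],85+5),onz(m,T,[r,b],85+5))
for cc in (310,320,330,340,350,360,370,380,388):
    d=np.diff(g[286:315,cc].astype(int)); b=286.5+np.argmin(d); print(cc,b,onz(m,T,[b,cc],96))
```

```text
[   0    0   60   50 2872] [349.2 259.8]
[ 21  37  29   7 126] [357.1 277.1]
[18 42  2  1  2] [338.5 278. ]
246 325.5 370.5 [501.3 -61.2  90. ] [546.5 -66.3  90. ]
252 325.5 370.5 [500.6 -67.5  90. ] [546.  -72.6  90. ]
258 325.5 370.5 [499.9 -73.9  90. ] [545.5 -79.1  90. ]
264 325.5 370.5 [499.2 -80.4  90. ] [545.  -85.5  90. ]
270 325.5 370.5 [498.5 -86.9  90. ] [544.5 -92.   90. ]
310 301.5 [ 479.1 -117.4   96. ]
320 300.5 [ 489.5 -117.4   96. ]
330 299.5 [ 499.9 -117.4   96. ]
340 300.5 [ 510.  -119.7   96. ]
350 299.5 [ 520.4 -119.8   96. ]
360 299.5 [ 530.7 -120.9   96. ]
370 298.5 [ 541.1 -121.    96. ]
380 298.5 [ 551.4 -122.2   96. ]
388 299.5 [ 559.6 -124.3   96. ]
```

View pics/w1c.png

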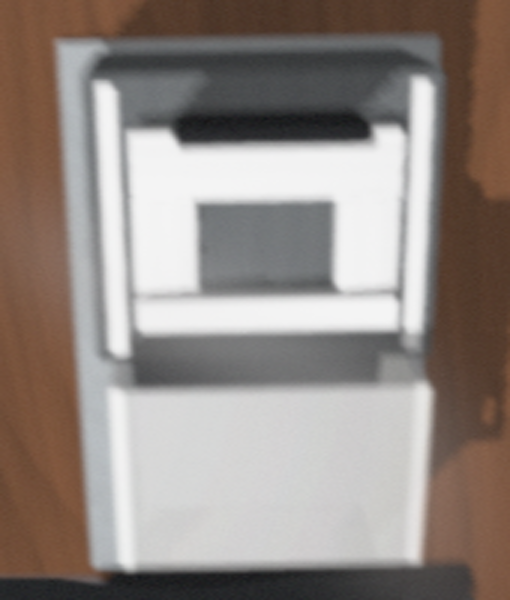

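Curer yaw is about −5°. The pocket is near (523,−78,85) and lamp q is about 1.09, with both cameras agreeing. Next I raise the lamp.

```bash
python3 -c "
from h import *
go([429,-146,300],-5);go([429,-146,165],-5)"
```

```text
rotz -0.024 shift cm [-5.5  14.58  3.89] at [499.9  -7.2 338.9] [-180.     0.    -6.4]
rotz -0.024 shift cm [-5.5  14.59 17.39] at [499.9  -7.2 338.9] [-180.     0.    -6.4]
```

```bash
python3 -c "
from h import *
s=sense();print(s['tool_pos'],s['tcp_rot'],s['joint_pos'],s['qd'])
for i in range(3):
  snapshot('wrist'); s=sense();print(s['time'],s['tool_pos'],s['tcp_rot'],s['joint_pos'],s['qd'])
"
```

```text
[499.854536    -7.22891317 338.93545168] [-1.79977314e+02  1.80458789e-02 -6.37617000e+00] [-6.72360727e+00 -9.20310703e+00  9.06606557e+01  2.28305516e-02
  9.85606338e+01 -3.44038815e-01] [ 1.14381302 -0.77221271  0.32672654  0.00735603 -0.09699059 -0.05565434]
3.8 [499.79220567  -6.80993106 339.10560006] [-1.79979028e+02 -2.97560199e-03 -6.32088753e+00] [-6.67533212e+00 -9.23356381e+00  9.06703527e+01  2.12269667e-02
  9.85603648e+01 -3.51284945e-01] [ 0.71912301 -0.44385594  0.1671749  -0.13071357 -0.01238567 -0.19164092]
3.85 [499.78196121  -6.62324182 339.18882918] [-1.79985270e+02 -1.61809397e-02 -6.28835571e+00] [-6.64958194e+00 -9.24760822e+00  9.06743306e+01  1.49990511e-02
  9.85571896e+01 -3.58994425e-01] [ 0.41989844 -0.2191521  -0.02040795 -0.0496116  -0.07524362 -0.15672826]
3.9 [499.80298983  -6.54769515 339.26089125] [-1.79988708e+02 -2.60793566e-02 -6.27174296e+00] [-6.63817872e+00 -9.25354705e+00  9.06722173e+01  1.15870360e-02
  9.85553230e+01 -3.64711985e-01] [ 0.03196529  0.06669069  0.0138118  -0.17077422 -0.06728958 -0.16939425]
```

>>> apply_moves:
  targets: "0 0 -0.02 -1.5 4 1 4;0 0 -0.02 -3 8 2 0;0 0 -0.02 -4.5 12 3 0;0 0 -0.02 -5.5 14.4 4 0;0 0 -0.02 -5.5 14.4 4 0"

```text
time: 4.4
tool_pos: [427.7, -145.9, 297.7]
tcp_rot: [180.0, 0.1, -5.3]
ft_force: [-0.5, -0.1, 0.3]
finger_gap: 11.8
```

```bash
python3 -c "
from h import *
go([429,-146,165],-5)"
```

```text
rotz -0.006 shift cm [ 1.600e-01 -1.000e-02  1.327e+01] at [ 427.7 -145.9  297.7] [ 1.8e+02  1.0e-01 -5.3e+00]
```

>>> apply_moves:
  targets: "0 0 0 0.1 0 5 0;0 0 0 0.1 0 9 0;0 0 0 0.1 0 12.5 0;0 0 0 0.1 0 13.3 0;0 0 0 0.1 0 13.3 0"

```text
time: 4.9
tool_pos: [430.1, -143.5, 165.4]
tcp_rot: [-179.9, 0.1, -5.1]
ft_force: [0.2, -0.6, 1.0]
finger_gap: 0.0
```

Run:
```python
from h import *
go([418,-272.6,215],-5); shot('scene','s1.png')
im=cv2.imread('pics/s1.png')[90:290,180:400]; cv2.imwrite('pics/s1c.png',cv2.resize(im,None,fx=3,fy=3,interpolation=cv2.INTER_CUBIC)[:600,:660])
```

```text
rotz -0.002 shift cm [-0.06 12.96 -4.97] at [ 430.1 -143.5  165.4] [-1.799e+02  1.000e-01 -5.100e+00]
```

View pics/s1c.png

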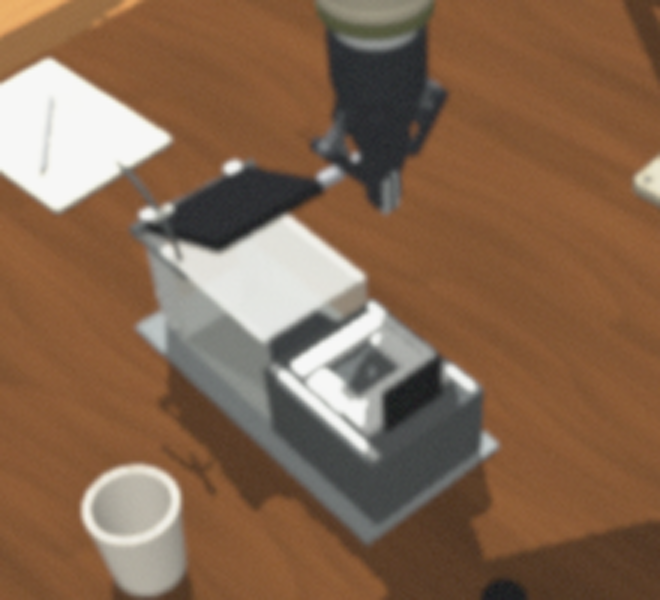

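>>> apply_moves:
  targets: "0 0 0 0 2.3 -0.3 0;0 0 0 0 3.7 -1.3 0;0 0 0 0 5 -2.5 0;0 0 0 0 6.5 -3.8 0;0 0 0 0 8 -5 0"

```text
time: 5.45
tool_pos: [426.7, -221.1, 222.7]
tcp_rot: [-179.8, -0.5, -5.0]
ft_force: [2.5, 11.5, 8.9]
finger_gap: -0.2
```

```bash
python3 -c "
from h import *
go([418,-272.6,225],-5);print(sense()['ft_force'])"
```

```text
rotz 0.001 shift cm [-0.42  5.2  -0.25] at [ 426.7 -221.1  222.7] [-179.8   -0.5   -5. ]
[ 2.506185   11.5371193   8.87560503]
```

>>> apply_moves:
  targets: "0 0 0 -0.1 1.3 0 0;0 0 0 -0.2 2.6 -0.2 0;0 0 0 -0.3 3.8 -0.3 0;0 0 0 -0.4 4.7 -0.3 0;0 0 0 -0.4 5.1 -0.3 0"

```text
time: 5.95
tool_pos: [416.0, -275.8, 222.3]
tcp_rot: [179.9, -0.2, -5.2]
ft_force: [1.4, 4.6, 3.9]
finger_gap: 0.1
```

Run:
```python
from h import *
np.set_printoptions(precision=1,suppress=True)
go([418,-272.6,225],-5);print(sense()['ft_force'])
R_=[]
for n in ('scene','top'):
    m,T,im=shot(n,n+'2.png'); d=place_of(n,'lamp_pin')[:2]; print(d)
    if d: R_.append(ray(m,T,d[0]['at']))
if len(R_)==2: print(tri(R_))
im=cv2.imread('pics/scene2.png')[60:260,180:400]; cv2.imwrite('pics/s2c.png',cv2.resize(im,None,fx=3,fy=3)[:600,:660])
```

```text
rotz -0.004 shift cm [ 0.2 -0.3 -0.3] at [ 416.  -275.8  222.3] [179.9  -0.2  -5.2]
[1.4 4.6 3.9]
[]
[]
```

View pics/s2c.png

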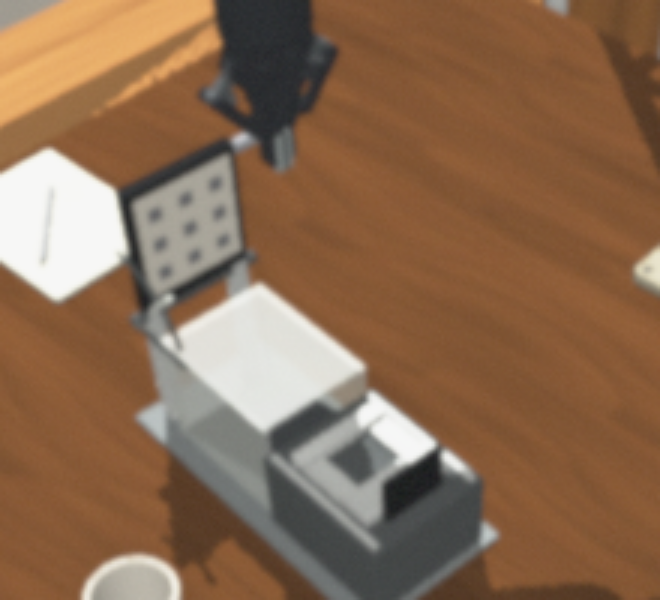

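>>> apply_moves:
  targets: "0 0 0 0 -2 0 0;0 0 0 0 -5 -1 0;0 0 0 0 -9.5 -3 0;0 0 0 0 -14 -4 4;0 0 0 0 -19 -4 8"

```text
time: 6.65
tool_pos: [432.4, -84.7, 261.0]
tcp_rot: [179.9, -0.2, -5.3]
ft_force: [2.0, -0.0, 0.2]
finger_gap: 28.3
```

Run:
```python
from h import *
np.set_printoptions(precision=1,suppress=True)
go([463,220,240],-5)
m,T=campose('top'); im=cv2.imread('pics/top2.png')[:,:,::-1].copy()
for a,s in whites(im,100,500): print(a,onz(m,T,a,11),s[4])
cv2.imwrite('pics/t2c.png',cv2.resize(im[180:360,320:540,::-1],None,fx=3,fy=3))
```

```text
rotz -0.005 shift cm [  0.2 -30.6   2.1] at [432.4 -84.7 261. ] [179.9  -0.2  -5.3]
[np.float64(236.51869158878506), np.float64(252.85046728971963)] [585.3 220.8  11. ] 214
[np.float64(247.4505928853755), np.float64(209.6324110671937)] [562.6 315.1  11. ] 253
[np.float64(291.5511111111111), np.float64(200.26666666666668)] [467.2 334.8  11. ] 225
[np.float64(293.1005586592179), np.float64(252.9608938547486)] [462.4 220.7  11. ] 179
```

>>> apply_moves:
  targets: "0 0 0 0 -4.8 0 8;0 0 0 0 -9.6 0.5 8;0 0 0 0.1 -14.4 1 8;0 0 0 0.2 -19.2 2 8;0 0 0 0.2 -23.5 4 7"

```text
time: 7.15
tool_pos: [455.9, 150.8, 220.4]
tcp_rot: [-180.0, -0.2, -5.2]
ft_force: [1.9, -0.1, -0.0]
finger_gap: 70.0
```

Run:
```python
from h import *
go([463,220,5],-5);m,T=campose('wrist');print(proj(m,T,[463,220,20]))
```

```text
rotz -0.003 shift cm [ 0.   -6.94 21.54] at [455.9 150.8 220.4] [-180.    -0.2   -5.2]
[np.float64(119.86627931088718), np.float64(318.3948912071559)]
```

>>> apply_moves:
  targets: "0 0 0 0 -3 4 7;0 0 0 0 -5.5 8 7;0 0 0 0 -7 11.5 7;0 0 0 0 -7 13 7;0 0 0 0 -7 13 7"

```text
time: 7.65
tool_pos: [459.3, 217.1, 86.4]
tcp_rot: [179.8, 0.3, -5.2]
ft_force: [-0.1, -1.2, 0.1]
finger_gap: 70.2
```

```bash
cat >> h.py <<'E'
def wcab(p,f=None,z=13):
    # refine cab position p (world) with the wrist camera: nearest white blob
    snapshot('wrist'); m,T,im=shot('wrist',f)
    c=[(np.linalg.norm(onz(m,T,a,z)-np.r_[p[:2],z]),onz(m,T,a,z),s) for a,s in whites(im,600,20000)]
    c.sort(key=lambda t:t[0]); 
    for x in c[:2]: print(x[0].round(1),x[1].round(1),x[2])
    return im
E
python3 - <<'E'
from h import *
wcab([463,220],'w3.png'); go([463,220,5],-5)
E
```

```text
0.8 [463.7 220.2  13. ] [ 290  206   69   70 3711]
110.8 [465.9 330.7  13. ] [ 271    0   77   64 4056]
rotz -0.004 shift cm [ 0.05 -0.26  8.52] at [462.2 217.4  90.2] [ 1.8e+02 -1.0e-01 -5.2e+00]
```

View pics/w3.png

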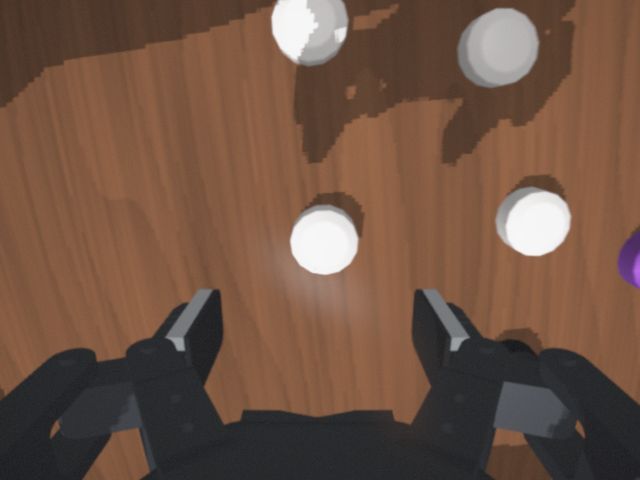

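The wrist crop shows the chosen white puck centred at (240,324). The other whites are at (25,310), (48,498) and (221,534), with purple and black well to the right.

>>> apply_moves:
  targets: "0 0 0 0.1 -0.25 4 7;0 0 0 0.1 -0.25 7 7;0 0 0 0.1 -0.25 8.5 7;0 0 0 0.1 -0.25 8.5 7;0 0 0 0.1 -0.25 8.5 5"
  force: 40

```text
time: 8.25
tool_pos: [464.2, 220.4, 5.9]
tcp_rot: [-180.0, -0.1, -5.2]
ft_force: [0.3, -0.3, 0.1]
finger_gap: 56.7
```

>>> apply_moves:
  targets: "0 0 0 0 0 0 3;0 0 0 0 0 0 3;0 0 0 0 0 0 3;0 0 0 0 0 -2 3;0 0 0 0 0 -6 3"

```text
time: 8.75
tool_pos: [460.6, 219.6, 62.8]
tcp_rot: [179.9, 0.3, -5.2]
ft_force: [0.3, 0.3, 0.5]
finger_gap: 35.3
```

Run:
```python
from h import *
go([523.3,-78,160],-5);go([523.3,-78,93],-5)
```

```text
rotz -0.004 shift cm [ 8.9  29.08 -9.7 ] at [460.6 219.6  62.8] [179.9   0.3  -5.2]
rotz -0.004 shift cm [ 8.93 29.07 -3.  ] at [460.6 219.6  62.8] [179.9   0.3  -5.2]
```

>>> apply_moves:
  targets: "0 0 0 1 3 -4 3;0 0 0 2.5 7.5 -8 3;0 0 0 4 12 -10 3;0 0 0 5.5 16.5 -10.5 3;0 0 0 6.5 21 -10.5 3"

```text
time: 9.25
tool_pos: [509.7, 10.5, 172.9]
tcp_rot: [-180.0, -0.4, -5.2]
ft_force: [0.6, 1.0, -0.3]
finger_gap: 35.4
```

Run:
```python
from h import *
go([523.3,-78,160],-5);print(sense()['finger_gap']); m,T,im=shot('wrist','w4.png')
cv2.imwrite('pics/w4c.png',im[200:480,120:520,::-1])
```

```text
rotz -0.003 shift cm [2.14 8.69 1.3 ] at [509.7  10.5 172.9] [-180.    -0.4   -5.2]
35.37175480032432
```

View pics/w4c.png

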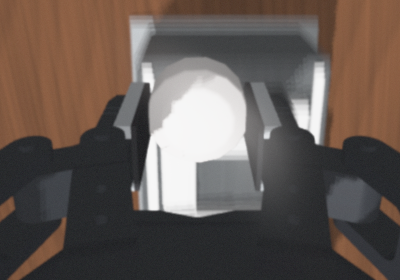

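Run:
```python
from h import *
np.set_printoptions(precision=1,suppress=True)
m,T,im=shot('wrist'); s=sense(); p=s['tool_pos']; Rm=R.from_euler('xyz',s['tcp_rot'],degrees=True).as_matrix()
print(p)
for a,st in whites(im,2000,20000): print(a,st)
for dy in (0,-10,-18):
  for dz in (-13,-18): print(dy,dz,proj(m,T,p+Rm@[0,dy,dz]))
for x in (17.6,-17.6):
  for y in (-11,11): print('tip',x,y,proj(m,T,p+Rm@[x,y,-2]),'z-40',proj(m,T,p+Rm@[x,y,-40]))
```

```text
[509.1   6.5 171.3]
[np.float64(47.29681851048446), np.float64(581.6431670281995)] [ 555    0   78   81 2766]
[np.float64(332.55486192714454), np.float64(312.2574177438308)] [  257   247   127   170 13616]
[np.float64(346.330542585735), np.float64(604.2695218161326)] [ 552  290   88  123 6211]
0 -13 [np.float64(311.0763107195363), np.float64(316.76495715614186)]
0 -18 [np.float64(317.70198742798834), np.float64(316.7806452099606)]
-10 -13 [np.float64(284.75460262740773), np.float64(316.8285207086878)]
-10 -18 [np.float64(290.60593829925585), np.float64(316.8467611776851)]
-18 -13 [np.float64(262.8742514379129), np.float64(316.88139010688064)]
-18 -18 [np.float64(268.04147731278914), np.float64(316.9018340565739)]
tip 17.6 -11 [np.float64(270.69618986330045), np.float64(364.3071843582777)] z-40 [np.float64(318.8525225371839), np.float64(379.5758613736056)]
tip 17.6 11 [np.float64(324.02193229893055), np.float64(362.2302742173904)] z-40 [np.float64(385.0955635885107), np.float64(375.8376305839537)]
tip -17.6 -11 [np.float64(270.54015411330187), np.float64(269.2662010445092)] z-40 [np.float64(318.6813386972893), np.float64(254.28785376666588)]
tip -17.6 11 [np.float64(323.89781916347306), np.float64(271.092865953804)] z-40 [np.float64(384.975909263411), np.float64(257.6883162637685)]
```

Run:
```python
from h import *
go([523.3,-78,130],-5);print(sense()['finger_gap'])
```

```text
rotz -0.010 shift cm [2.21 8.26 4.16] at [509.1   6.5 171.3] [179.9  -0.3  -5.5]
35.19165564171826
```

>>> apply_moves:
  targets: "0 0 0 1 3 0 3;0 0 0 2 6.5 0 3;0 0 0 2.2 8.3 2 3;0 0 0 2.2 8.3 3.5 3;0 0 0 2.2 8.3 3.5 3"

```text
time: 9.85
tool_pos: [520.0, -71.6, 131.5]
tcp_rot: [-179.9, 0.2, -5.3]
ft_force: [-0.1, 0.7, -1.7]
finger_gap: 35.4
```

Run:
```python
from h import *
for i in range(3): snapshot('wrist')
m,T,im=shot('wrist','w5.png');go([523.3,-78,92],-5);print(sense()['finger_gap'],sense()['qd'].round(1))
p=sense()['tool_pos']
for z in (0,-10): print(proj(m,T,p-[0,0,z]))
cv2.imwrite('pics/w5c.png',cv2.resize(im[180:480,170:470,::-1],None,fx=2,fy=2,interpolation=cv2.INTER_CUBIC))
```

```text
rotz -0.002 shift cm [0.15 0.64 4.28] at [522.3 -71.5 134.8] [-1.8e+02 -1.0e-01 -5.1e+00]
35.036469415433565 [-0.1 -0.2 -0.3 -0.  -0.1 -0.2]
[np.float64(305.3492625457246), np.float64(320.49036875569595)]
[np.float64(317.48088338212494), np.float64(320.7268084030011)]
```

View pics/w5c.png

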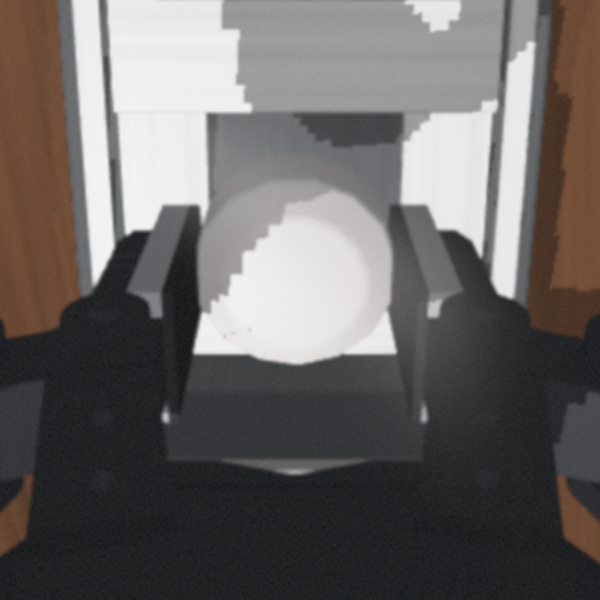

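Settled view: the puck is held upright between the pads. The pocket's rear edge is at row 236 and its sides at columns 275 and 371.

Run:
```python
from h import *
m,T=campose('wrist')
for at in ([236,276],[236,371],[245,275],[245,371]): print(at,onz(m,T,at,90).round(1),onz(m,T,at,96).round(1))
```

```text
[236, 276] [503.1 -55.   90. ] [503.9 -53.4  96. ]
[236, 371] [548.4 -59.1  90. ] [547.8 -57.3  96. ]
[245, 275] [502.1 -59.4  90. ] [502.9 -57.6  96. ]
[245, 371] [548.2 -63.6  90. ] [547.5 -61.7  96. ]
```

>>> apply_moves:
  targets: "0 0 0 0.2 0.7 0.5 3;0 0 0 0.2 0.7 1.8 3;0 0 0 0.2 0.7 3.2 3;0 0 0 0.2 0.7 4 3;0 0 0 0.2 0.7 4.2 3"

```text
time: 10.55
tool_pos: [521.9, -79.3, 90.6]
tcp_rot: [-180.0, 0.2, -5.2]
ft_force: [-9.7, 2.2, 16.6]
finger_gap: 34.8
```

Run:
```python
from h import *
go([523.6,-78.8,92],-5)
for i in range(3): snapshot('wrist')
go([523.6,-78.8,92],-5);s=sense();print(s['finger_gap'],s['ft_force'])
```

```text
rotz -0.004 shift cm [ 0.16 -0.07 -0.15] at [521.9 -79.3  90.6] [-180.     0.2   -5.2]
rotz -0.004 shift cm [ 0.1  -0.08 -0.12] at [522.6 -79.5  90.8] [-1.8e+02  1.0e-01 -5.2e+00]
35.39218656487702 [-0.42570694 -0.66824551  0.14236994]
```

>>> apply_moves:
  targets: "0 0 0 0 0 0 4.5;0 0 0 0 0 -0.2 6;0 0 0 0 0 -1.5 6;0 0 0 0 0 -4.5 6;0 0 0 0 0 -8 6"

```text
time: 11.2
tool_pos: [522.2, -79.4, 172.2]
tcp_rot: [-180.0, 0.1, -5.2]
ft_force: [0.4, -0.5, -0.5]
finger_gap: 60.4
```

Run:
```python
from h import *
for i in range(2): snapshot('wrist')
m,T,im=shot('wrist','w6.png');go([523.6-63*-.087+3,-78.8+63+25,170],-5)
cv2.imwrite('pics/w6c.png',cv2.resize(im[130:430,170:470,::-1],None,fx=2,fy=2))
```

```text
rotz -0.004 shift cm [-0.17 -8.97  0.61] at [525.6 -80.3 176.2] [179.9  -0.4  -5.2]
```

View pics/w6c.png

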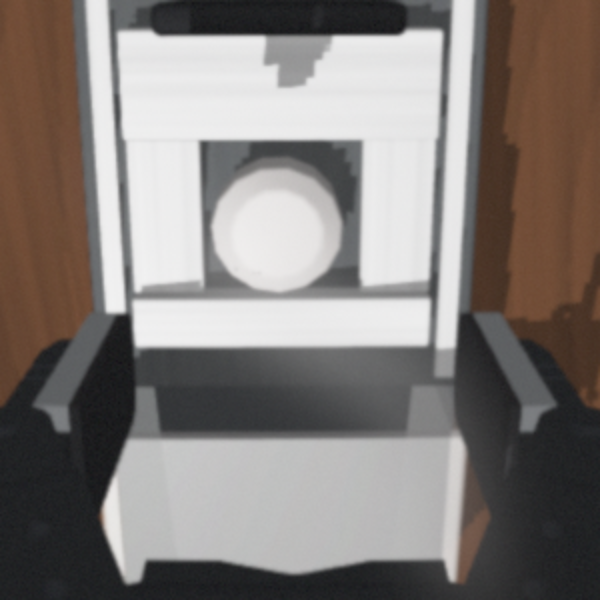

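The puck lies flat in the pocket at crop (228,277). Next I push the slide in.

>>> apply_moves:
  targets: "0 0 0 -0.1 -3.5 0 2;0 0 0 -0.1 -7 0 0;0 0 0 -0.1 -9.7 1 0;0 0 0 -0.1 -9.7 4 0;0 0 0 -0.1 -9.7 7.2 0"

```text
time: 11.85
tool_pos: [531.6, 18.1, 99.6]
tcp_rot: [-180.0, -0.1, -5.1]
ft_force: [0.5, 0.4, -0.5]
finger_gap: -0.2
```

Run:
```python
from h import *
for i in range(2): snapshot('top')
go([529.1-75*.087,-16-75*.996,100],-5); print(sense()['finger_gap'],sense()['qd'].round(1))
```

```text
rotz -0.003 shift cm [ 0.56 10.83 -0.56] at [526.7  17.6  94.4] [180.    0.5  -5.2]
0.14794552901328856 [-0.6 -2.4 -3.5 -0.1  4.   0. ]
```

>>> apply_moves:
  targets: "0 0 0 0.1 2 -0.2 0;0 0 0 0.1 4 -0.2 0;0 0 0 0.1 6 -0.2 0;0 0 0 0.1 8 -0.2 0;0 0 0 0.1 9.5 -0.2 0"

```text
time: 12.45
tool_pos: [523.1, -76.9, 102.4]
tcp_rot: [-179.8, 0.0, -5.2]
ft_force: [1.3, 9.8, -4.0]
finger_gap: -0.0
```

>>> apply_moves:
  targets: "0 0 0 0 0.6 0 0;0 0 0 0 1 0 0;0 0 0 0 1.3 0 0;0 0 0 0 1.3 0 0;0 0 0 0 1.3 0 0"

```text
time: 12.95
tool_pos: [522.0, -89.3, 102.4]
tcp_rot: [-179.8, 0.0, -5.2]
ft_force: [1.3, 8.3, -3.6]
finger_gap: -0.1
```

Run:
```python
from h import *
print(sense()['ft_force']); shot('wrist','w7.png'); m,T,im=shot('scene','s7.png')
go([529.1-75*.087,-16-75*.996,100],-5); 
cv2.imwrite('pics/s7c.png',cv2.resize(im[100:280,200:380,::-1],None,fx=3.2,fy=3.2))
```

```text
[ 1.30098582  8.3267059  -3.56213203]
rotz -0.004 shift cm [0.07 0.14 0.24] at [522.  -89.2 102.4] [-179.8    0.    -5.2]
```

View pics/s7c.png

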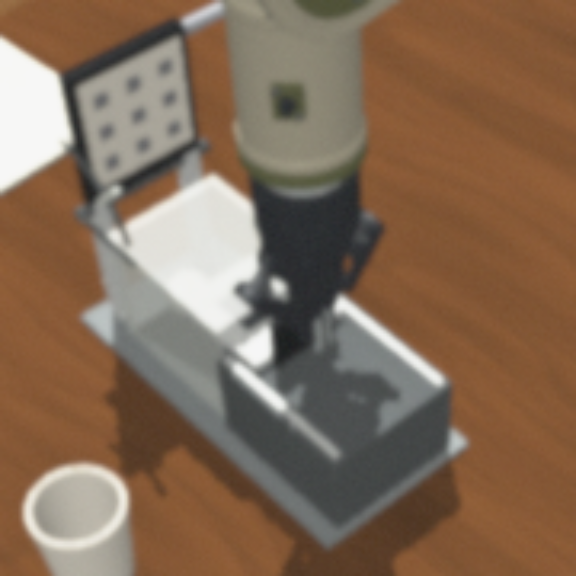

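>>> apply_moves:
  targets: "0 0 0 0 0.2 0 0;0 0 0 0 0.4 0 0;0 0 0 0 0.5 0 0;0 0 0 0 0.5 0 0;0 0 0 0 0.5 0 0"

```text
time: 13.55
tool_pos: [521.8, -90.9, 102.5]
tcp_rot: [-179.5, 0.0, -5.2]
ft_force: [1.8, 22.4, -0.6]
finger_gap: 0.0
```

>>> apply_moves:
  targets: "0 0 0 0 -2.5 0 0;0 0 0 0 -5 0 0;0 0 0 0 -8 0 0;0 0 0 0 -11.3 -1 0;0 0 0 0 -13 -5 5"

```text
time: 14.05
tool_pos: [530.3, 35.9, 149.0]
tcp_rot: [-180.0, 0.5, -5.2]
ft_force: [-0.3, 0.4, -0.7]
finger_gap: 13.3
```

Run:
```python
from h import *
go([463,220,200],-5)
m,T,im=shot('top','t8.png')
for a,s in whites(im,80,500): print(np.round(a),onz(m,T,a,11).round(1),s[4])
m,T,im2=shot('scene')
for a,s in whites(im2,80,500): print('s',np.round(a),onz(m,T,a,11).round(1),s[4])
cv2.imwrite('pics/t8c.png',cv2.resize(im[190:340,330:530,::-1],None,fx=3,fy=3))
go([463,220,200],-5)
```

```text
rotz -0.003 shift cm [ -8.4  -17.73  -5.03] at [530.3  35.9 149. ] [-180.     0.5   -5.2]
[237. 254.] [584.  218.6  11. ] 220
[248. 209.] [561.2 315.7  11. ] 172
[293. 201.] [464.8 334.1  11. ] 173
s [ 88. 461.] [-337.3 -123.7   11. ] 114
s [103. 326.] [  55.3 -415.3   11. ] 313
s [150.   4.] [ 907.5 -996.1   11. ] 129
s [313. 451.] [467.8 335.4  11. ] 209
s [317. 379.] [584.5 220.5  11. ] 260
s [329. 304.] [718.5 113.5  11. ] 208
s [338. 420.] [564.3 316.7  11. ] 231
rotz -0.002 shift cm [ -8.97 -17.69  -4.16] at [537.1  35.8 159. ] [-179.9   -0.5   -5.1]
```

View pics/t8c.png

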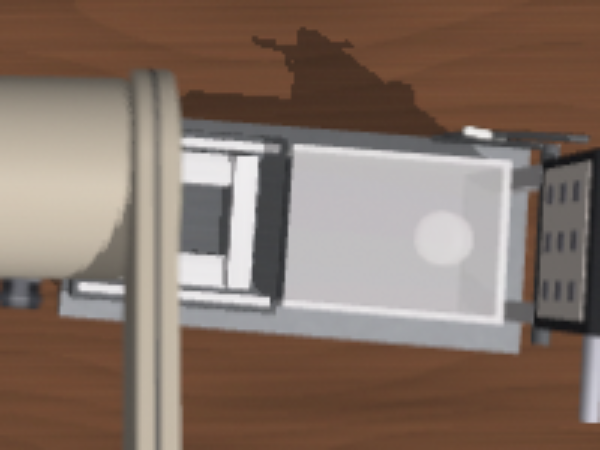

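Puck 1 is in the chamber, seen at crop (238,443), and the slide has sprung back. Next is the puck at (584,220).

>>> apply_moves:
  targets: "0 0 0 0.7 -4 0 7;0 0 0 1.4 -8.5 0 7;0 0 0 2.1 -13 2 7;0 0 0 2.9 -17 4 7;0 0 0 3.1 -18.6 5.8 7"

```text
time: 14.65
tool_pos: [582.3, 219.5, 94.6]
tcp_rot: [-179.9, -0.1, -5.1]
ft_force: [-0.1, -0.3, -0.6]
finger_gap: 69.7
```

Run:
```python
from h import *
for i in range(2): snapshot('wrist')
wcab([584.3,220]); go([584.3,220,5],-5); print(sense()['qd'].round(1))
```

```text
0.4 [584.7 219.9  13. ] [ 293  203   67   69 3566]
96.8 [562.6 314.3  13. ] [ 231   28   74   78 4458]
rotz -0.003 shift cm [ 0.27 -0.44  8.93] at [581.3 215.9  94.3] [180.    0.   -5.2]
[-1.2 -1.6 -0.2 -0.1 -0.1 -0.1]
```

>>> apply_moves:
  targets: "0 0 0 0.3 -0.4 4 7;0 0 0 0.3 -0.4 7.5 7;0 0 0 0.3 -0.4 9 7;0 0 0 0.3 -0.4 9 7;0 0 0 0.3 -0.4 9 5"

```text
time: 15.35
tool_pos: [585.8, 219.6, 5.7]
tcp_rot: [-180.0, -0.1, -5.3]
ft_force: [0.8, -0.1, 1.0]
finger_gap: 56.9
```

>>> apply_moves:
  targets: "0 0 0 0 0 0 3;0 0 0 0 0 0 3;0 0 0 0 0 0 3;0 0 0 0 0 -2 3;0 0 0 0 0 -6 3"

```text
time: 15.85
tool_pos: [582.4, 219.3, 62.1]
tcp_rot: [179.9, 0.3, -5.2]
ft_force: [-0.1, -1.3, -0.6]
finger_gap: 35.5
```

Run:
```python
from h import *
go([524.2,-78.8,150],-5);
```

```text
rotz -0.004 shift cm [-3.13 30.23 -8.71] at [582.4 219.3  62.1] [179.9   0.3  -5.2]
```

>>> apply_moves:
  targets: "0 0 0 0 2 -4 3;0 0 0 -0.6 6 -8 3;0 0 0 -1.3 10.5 -8.7 3;0 0 0 -2 15 -8.7 3;0 0 0 -2.6 19.5 -8.7 3"

```text
time: 16.35
tool_pos: [541.7, 26.6, 153.8]
tcp_rot: [-180.0, -0.3, -5.2]
ft_force: [0.2, -0.3, -0.0]
finger_gap: 35.2
```

>>> apply_moves:
  targets: "0 0 0 -0.3 4.5 0 3;0 0 0 -0.4 8 0 3;0 0 0 -0.5 10.5 0 3;0 0 0 -0.5 10.7 1 3;0 0 0 -0.5 10.7 1.5 3"

```text
time: 16.85
tool_pos: [526.5, -78.4, 136.1]
tcp_rot: [-180.0, -0.1, -5.3]
ft_force: [-0.4, 0.3, 0.1]
finger_gap: 35.4
```

Run:
```python
from h import *
for i in range(4): snapshot('wrist')
go([524.2,-78.8,91],-5); s=sense(); print(s['finger_gap'],s['qd'].round(1))
```

```text
rotz -0.002 shift cm [-0.19  0.22  4.47] at [526.3 -76.7 135.7] [-180.     0.    -5.1]
35.41979138430183 [ 0.1 -0.1 -0.4 -0.1 -0.1 -0.1]
```

>>> apply_moves:
  targets: "0 0 0 -0.2 0.2 1 3;0 0 0 -0.2 0.2 2.3 3;0 0 0 -0.2 0.2 3.5 3;0 0 0 -0.2 0.2 4.2 3;0 0 0 -0.2 0.2 4.5 3"

```text
time: 17.55
tool_pos: [523.0, -79.3, 91.3]
tcp_rot: [-180.0, 0.2, -5.2]
ft_force: [-21.6, 5.3, 38.6]
finger_gap: 35.3
```

>>> apply_moves:
  targets: "0 0 0 0 0 0 3;0 0 0 0 0 0 4.5;0 0 0 0 0 -0.2 6;0 0 0 0 0 -2 6;0 0 0 0 0 -6 6"

```text
time: 18.05
tool_pos: [521.1, -79.0, 146.9]
tcp_rot: [-179.9, 0.5, -5.2]
ft_force: [1.2, -0.2, 0.0]
finger_gap: 60.3
```

Run:
```python
from h import *
for i in range(3): snapshot('wrist')
wcab([523.6,-78.8],'w9.png',z=98);go([532,17,170],-5)
```

```text
25.1 [524.8 -53.7  98. ] [  221   148   185   147 17478]
157.5 [ 678.4 -107.4   98. ] [ 557  243   83   84 2005]
rotz -0.004 shift cm [-0.1  -9.71 -1.95] at [524.2 -79.8 150.5] [180.   -0.   -5.2]
```

```bash
python3 -c "
import cv2
im=cv2.imread('pics/w9.png');cv2.imwrite('pics/w9c.png',im[100:400,170:470])"
```

```text
(no output)
```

View pics/w9c.png

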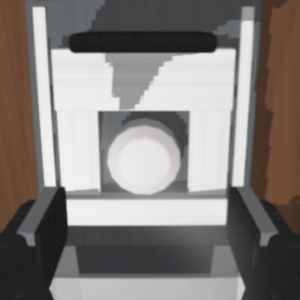

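>>> apply_moves:
  targets: "0 0 0 -0.1 -2.5 -2 2;0 0 0 -0.1 -6.5 -2 0;0 0 0 -0.1 -9.7 -1 0;0 0 0 -0.1 -9.9 2 0;0 0 0 -0.1 -9.9 4.8 0"

```text
time: 18.8
tool_pos: [531.5, 20.3, 100.7]
tcp_rot: [-180.0, 0.1, -5.1]
ft_force: [-0.7, -0.3, 0.1]
finger_gap: -0.1
```

Run:
```python
from h import *
for i in range(3): snapshot('top')
go([522.5,-94,102],-5); print(sense()['finger_gap'])
```

```text
rotz -0.003 shift cm [ 0.36 11.34 -0.27] at [529.2  19.2  99.3] [180.    0.4  -5.2]
-0.3665700693041468
```

>>> apply_moves:
  targets: "0 0 0 0.1 2.2 -0.2 0;0 0 0 0.1 4.4 -0.2 0;0 0 0 0.1 6.6 -0.2 0;0 0 0 0.1 8.6 -0.2 0;0 0 0 0.1 10 -0.2 0"

```text
time: 19.45
tool_pos: [524.4, -80.3, 105.7]
tcp_rot: [-179.8, -0.0, -5.3]
ft_force: [2.9, 10.6, -3.2]
finger_gap: 0.0
```

>>> apply_moves:
  targets: "0 0 0 0 0.8 0 0;0 0 0 0 1.2 0 0;0 0 0 0 1.45 0 0;0 0 0 0 1.45 0 0;0 0 0 0 1.45 0 0"

```text
time: 19.95
tool_pos: [523.4, -91.0, 105.8]
tcp_rot: [-179.6, -0.0, -5.2]
ft_force: [2.3, 21.9, -0.1]
finger_gap: -0.1
```

>>> apply_moves:
  targets: "0 0 0 0 -2.5 0 0;0 0 0 0 -5 0 0;0 0 0 0 -8 0 0;0 0 0 0 -11.3 -1 0;0 0 0 0 -13 -5 5"

```text
time: 20.45
tool_pos: [531.7, 36.2, 152.1]
tcp_rot: [-180.0, 0.4, -5.2]
ft_force: [0.5, -0.0, -0.2]
finger_gap: 13.3
```

Run:
```python
from h import *
snapshot('top');m,T,im=shot('top','t9.png')
for a,s in whites(im,80,500): print(np.round(a),onz(m,T,a,11).round(1),s[4])
m,T,im2=shot('scene','s9.png')
for a,s in whites(im2,80,500)[-4:]: print('s',np.round(a),onz(m,T,a,11).round(1),s[4])
go([562.6,315,95],-5)
```

```text
[248. 209.] [561.2 315.6  11. ] 171
[293. 201.] [464.8 334.1  11. ] 172
s [150.   4.] [ 907.5 -996.1   11. ] 129
s [313. 451.] [467.8 335.6  11. ] 209
s [329. 304.] [718.5 113.5  11. ] 208
s [338. 420.] [564.3 316.8  11. ] 234
rotz -0.002 shift cm [ -0.06 -28.1    6.49] at [537.5  35.1 159.7] [-180.    -0.5   -5.1]
```

>>> apply_moves:
  targets: "0 0 0 0 -4 0 7;0 0 0 0 -8.5 0 7;0 0 0 0 -13 0 7;0 0 0 0 -18 0 7;0 0 0 0 -22.5 2 7"

```text
time: 21.1
tool_pos: [557.5, 260.4, 138.3]
tcp_rot: [-179.8, -0.3, -5.3]
ft_force: [0.8, -0.5, -0.4]
finger_gap: 69.8
```

>>> apply_moves:
  targets: "0 0 0 0 -2.5 1.5 7;0 0 0 0 -4.7 3 7;0 0 0 0 -5.5 4.4 7;0 0 0 0 -5.5 4.4 7;0 0 0 0 -5.5 4.4 7"

```text
time: 21.6
tool_pos: [560.0, 311.8, 90.5]
tcp_rot: [179.9, 0.0, -5.3]
ft_force: [0.2, -1.1, 0.2]
finger_gap: 70.2
```

Run:
```python
from h import *
for i in range(2): snapshot('wrist')
wcab([562.6,315]); go([562.6,315,5],-5); print(sense()['qd'].round(1))
```

```text
0.2 [562.4 315.   13. ] [ 287  206   68   68 3534]
98.4 [466.  333.5  13. ] [ 116  190   66   67 3405]
rotz -0.005 shift cm [ 0.13 -0.28  8.71] at [560.9 312.3  92.1] [-1.8e+02 -1.0e-01 -5.3e+00]
[ 0.3  0.1 -0.   0.2 -0.  -0. ]
```

>>> apply_moves:
  targets: "0 0 0 0.15 -0.28 4 7;0 0 0 0.15 -0.28 7.3 7;0 0 0 0.15 -0.28 8.7 7;0 0 0 0.15 -0.28 8.7 7;0 0 0 0.15 -0.28 8.7 5"

```text
time: 22.3
tool_pos: [562.6, 315.9, 5.2]
tcp_rot: [-180.0, -0.1, -5.2]
ft_force: [0.6, -0.6, 0.9]
finger_gap: 56.8
```

>>> apply_moves:
  targets: "0 0 0 0 0 0 3;0 0 0 0 0 0 3;0 0 0 0 0 0 3;0 0 0 0 0 -2 3;0 0 0 0 0 -6 3"

```text
time: 22.8
tool_pos: [559.3, 314.7, 61.5]
tcp_rot: [179.8, 0.3, -5.2]
ft_force: [0.5, 1.5, -0.7]
finger_gap: 35.7
```

Run:
```python
from h import *
go([524,-78.8,150],-5);
```

```text
rotz -0.004 shift cm [ 1.000e-02  3.953e+01 -8.730e+00] at [559.3 314.7  61.5] [179.8   0.3  -5.2]
```

>>> apply_moves:
  targets: "0 0 0 0 2 -4 3;0 0 0 0 6 -8 3;0 0 0 0 10.5 -8.7 3;0 0 0 0 15.2 -8.7 3;0 0 0 0 20 -8.7 3"

```text
time: 23.3
tool_pos: [544.3, 115.3, 153.3]
tcp_rot: [-180.0, -0.2, -5.2]
ft_force: [0.5, -0.5, -1.8]
finger_gap: 35.2
```

>>> apply_moves:
  targets: "0 0 0 0 4.7 0 3;0 0 0 0 9.4 0 3;0 0 0 0 14 0 3;0 0 0 0 17.5 0 3;0 0 0 0 19.4 0.7 3"

```text
time: 23.8
tool_pos: [526.8, -79.8, 146.3]
tcp_rot: [179.9, -0.3, -5.3]
ft_force: [-0.6, -0.0, -0.1]
finger_gap: 35.2
```

Run:
```python
from h import *
for i in range(5): snapshot('wrist')
go([524.2,-78.8,92],-5); s=sense(); print(s['finger_gap'],s['qd'].round(1))
```

```text
rotz -0.004 shift cm [-0.19  0.29  5.25] at [526.3 -76.1 144.5] [-1.8e+02 -1.0e-01 -5.2e+00]
35.063389158714976 [ 1.   0.1 -0.   0.  -0.1 -0.1]
```

>>> apply_moves:
  targets: "0 0 0 -0.2 0.3 1.5 3;0 0 0 -0.2 0.3 3 3;0 0 0 -0.2 0.3 4.2 3;0 0 0 -0.2 0.3 4.9 3;0 0 0 -0.2 0.3 5.2 3"

```text
time: 24.55
tool_pos: [522.5, -78.7, 91.5]
tcp_rot: [-180.0, 0.2, -5.2]
ft_force: [-19.1, 5.0, 30.4]
finger_gap: 35.5
```

>>> apply_moves:
  targets: "0 0 0 0 0 0 3;0 0 0 0 0 0 4.5;0 0 0 0 0 -0.2 6;0 0 0 0 0 -2 6;0 0 0 0 0 -6 6"

```text
time: 25.05
tool_pos: [520.8, -78.7, 148.3]
tcp_rot: [-179.9, 0.4, -5.2]
ft_force: [0.8, 1.2, 0.1]
finger_gap: 60.3
```

Run:
```python
from h import *
for i in range(3): snapshot('wrist')
m,T,im=shot('wrist','w10.png');go([532,19,100],-5)
a=cv2.imread('pics/w9.png')[:,:,::-1].astype(int); print('diff to w9 in pocket',np.abs(a-im)[200:300,260:380].mean().round(1))
cv2.imwrite('pics/w10c.png',im[100:400,170:470,::-1])
```

```text
rotz -0.004 shift cm [-0.19 -9.89  5.31] at [524.8 -79.7 153.2] [180.   -0.2  -5.2]
diff to w9 in pocket 14.5
```

View pics/w10c.png

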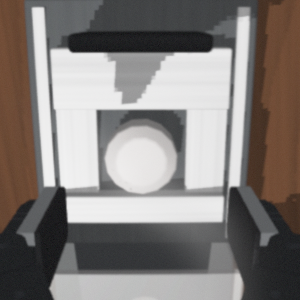

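>>> apply_moves:
  targets: "0 0 0 -0.1 -2.5 -2 2;0 0 0 -0.1 -6.5 -2 0;0 0 0 -0.1 -9.7 -1 0;0 0 0 -0.1 -9.9 2 0;0 0 0 -0.1 -9.9 4.8 0"

```text
time: 25.75
tool_pos: [531.3, 20.6, 102.0]
tcp_rot: [-180.0, 0.0, -5.1]
ft_force: [0.1, -0.3, -1.2]
finger_gap: -0.2
```

Run:
```python
from h import *
for i in range(2): snapshot('top')
go([522.5,-94,102],-5); print(sense()['finger_gap'])
```

```text
rotz -0.003 shift cm [ 0.55 11.39 -0.41] at [527.2  19.9  97.9] [180.    0.6  -5.2]
-0.12579094876952376
```

The third puck lies flat in the pocket, so I push again.

>>> apply_moves:
  targets: "0 0 0 0.1 2.2 -0.2 0;0 0 0 0.1 4.4 -0.2 0;0 0 0 0.1 6.6 -0.2 0;0 0 0 0.1 8.6 -0.2 0;0 0 0 0.1 10 -0.2 0"

```text
time: 26.35
tool_pos: [523.0, -79.7, 105.6]
tcp_rot: [-179.8, 0.1, -5.2]
ft_force: [3.1, 9.8, -3.7]
finger_gap: -0.2
```

>>> apply_moves:
  targets: "0 0 0 0 0.8 0 0;0 0 0 0 1.2 0 0;0 0 0 0 1.5 0 0;0 0 0 0 1.5 0 0;0 0 0 0 1.5 0 0"

```text
time: 26.85
tool_pos: [522.0, -90.9, 105.7]
tcp_rot: [-179.6, 0.1, -5.2]
ft_force: [2.4, 22.0, -0.5]
finger_gap: 0.1
```

>>> apply_moves:
  targets: "0 0 0 0 -2.5 0 0;0 0 0 0 -5 0 0;0 0 0 0 -8 0 0;0 0 0 0 -11.3 -1 0;0 0 0 0 -13 -5 5"

```text
time: 27.35
tool_pos: [530.6, 36.1, 152.2]
tcp_rot: [-180.0, 0.5, -5.2]
ft_force: [0.8, -1.1, -0.5]
finger_gap: 13.6
```

Run:
```python
from h import *
snapshot('top');m,T,im=shot('top','t11.png')
for a,s in whites(im,80,500): print(np.round(a),onz(m,T,a,11).round(1),s[4])
m,T,im2=shot('scene')
for a,s in whites(im2,80,500)[-4:]: print('s',np.round(a),onz(m,T,a,11).round(1),s[4])
go([465.7,334,95],-5)
```

```text
[293. 201.] [464.8 334.   11. ] 173
s [101. 326.] [  47.9 -424.8   11. ] 319
s [150.   4.] [ 907.2 -996.4   11. ] 132
s [313. 451.] [467.8 335.6  11. ] 211
s [329. 304.] [718.5 113.5  11. ] 208
rotz -0.002 shift cm [ -9.76 -29.15   6.45] at [536.5  35.  160. ] [-180.    -0.4   -5.1]
```

>>> apply_moves:
  targets: "0 0 0 -1.5 -4 0 7;0 0 0 -3 -8.2 0 7;0 0 0 -4.5 -12.5 0 7;0 0 0 -6 -17 0 7;0 0 0 -7.5 -21.5 2 7"

```text
time: 28.0
tool_pos: [480.6, 255.4, 139.0]
tcp_rot: [-179.9, -0.3, -5.3]
ft_force: [1.3, 0.6, 0.1]
finger_gap: 69.9
```

>>> apply_moves:
  targets: "0 0 0 -1.2 -3.5 1.5 7;0 0 0 -2.2 -6.5 3 7;0 0 0 -2.3 -7.6 4.4 7;0 0 0 -2.3 -7.6 4.4 7;0 0 0 -2.3 -7.6 4.4 7"

```text
time: 28.5
tool_pos: [463.0, 330.5, 91.9]
tcp_rot: [179.9, 0.1, -5.2]
ft_force: [-0.1, -0.8, -0.4]
finger_gap: 70.0
```

Run:
```python
from h import *
for i in range(3): snapshot('wrist')
wcab([465.7,334]); go([465.9,333.8,5],-5); print(sense()['qd'].round(1))
```

```text
0.3 [466. 334.  13.] [ 288  204   68   69 3575]
rotz -0.005 shift cm [ 0.14 -0.3   8.83] at [464.1 330.9  93.3] [-1.8e+02 -1.0e-01 -5.3e+00]
[ 0.3 -0.   0.2  0.1 -0.   0.1]
```

>>> apply_moves:
  targets: "0 0 0 0.15 -0.3 4 7;0 0 0 0.15 -0.3 7.3 7;0 0 0 0.15 -0.3 8.8 7;0 0 0 0.15 -0.3 8.8 7;0 0 0 0.15 -0.3 8.8 5"

```text
time: 29.25
tool_pos: [465.7, 334.5, 5.5]
tcp_rot: [-180.0, -0.0, -5.2]
ft_force: [-0.2, -0.3, 1.1]
finger_gap: 57.2
```

>>> apply_moves:
  targets: "0 0 0 0 0 0 3;0 0 0 0 0 0 3;0 0 0 0 0 0 3;0 0 0 0 0 -2 3;0 0 0 0 0 -6 3"

```text
time: 29.75
tool_pos: [463.0, 333.2, 62.9]
tcp_rot: [179.8, 0.2, -5.2]
ft_force: [-0.3, -0.1, -0.8]
finger_gap: 35.3
```

Run:
```python
from h import *
go([524,-78.8,150],-5);
```

```text
rotz -0.004 shift cm [ 9.78 40.5  -8.63] at [463.  333.2  62.9] [179.8   0.2  -5.2]
```

>>> apply_moves:
  targets: "0 0 0 0.5 2 -4 3;0 0 0 1.5 6 -8 3;0 0 0 2.6 10.5 -8.7 3;0 0 0 3.7 15 -8.7 3;0 0 0 4.8 19.6 -8.7 3"

```text
time: 30.25
tool_pos: [496.3, 133.4, 154.3]
tcp_rot: [-179.9, -0.3, -5.2]
ft_force: [1.0, -1.1, 0.3]
finger_gap: 35.4
```

>>> apply_moves:
  targets: "0 0 0 1.1 4.6 0 3;0 0 0 2.2 9.2 0 3;0 0 0 3.4 13.8 0 3;0 0 0 4.5 18 0 3;0 0 0 4.8 20.6 0.7 3"

```text
time: 30.75
tool_pos: [525.9, -78.3, 147.4]
tcp_rot: [179.9, -0.3, -5.3]
ft_force: [0.7, 0.2, -0.3]
finger_gap: 35.3
```

Run:
```python
from h import *
for i in range(5): snapshot('wrist')
go([524.2,-78.8,92.5],-5); s=sense(); print(s['finger_gap'],s['qd'].round(1))
```

```text
rotz -0.004 shift cm [0.02 0.45 5.28] at [524.4 -74.3 145.3] [-1.8e+02 -1.0e-01 -5.2e+00]
35.25226920919535 [ 1.2 -0.1  0.3 -0.  -0.1 -0. ]
```

>>> apply_moves:
  targets: "0 0 0 0 0.5 1.5 3;0 0 0 0 0.5 3 3;0 0 0 0 0.5 4.2 3;0 0 0 0 0.5 4.9 3;0 0 0 0 0.5 5.2 3"

```text
time: 31.5
tool_pos: [522.3, -78.9, 91.8]
tcp_rot: [-180.0, 0.2, -5.2]
ft_force: [-16.5, 4.1, 27.8]
finger_gap: 35.1
```

>>> apply_moves:
  targets: "0 0 0 0 0 0 3;0 0 0 0 0 0 4.5;0 0 0 0 0 -0.2 6;0 0 0 0 0 -2 6;0 0 0 0 0 -6 6"

```text
time: 32.0
tool_pos: [520.7, -78.9, 148.9]
tcp_rot: [-179.9, 0.4, -5.2]
ft_force: [0.2, -0.5, 0.5]
finger_gap: 60.2
```

Run:
```python
from h import *
for i in range(3): snapshot('wrist')
m,T,im=shot('wrist','w12.png');go([532,19,100],-5)
a=cv2.imread('pics/w10.png')[:,:,::-1].astype(int); print('diff to w10 in pocket',np.abs(a-im)[200:300,260:380].mean().round(1))
b=im[195:305,262:375].astype(np.float32); t=a[215:290,275:350].astype(np.float32); r=cv2.matchTemplate(b,t,cv2.TM_CCOEFF_NORMED);print(cv2.minMaxLoc(r))
```

```text
rotz -0.004 shift cm [-0.19 -9.92  5.38] at [524.7 -79.9 153.8] [180.   -0.2  -5.2]
diff to w10 in pocket 4.3
(-0.35602107644081116, 0.9976587891578674, (38, 0), (13, 19))
```

The template match against the previous good seating is 0.998 with no shift, so puck 4 lies flat in the pocket too.

>>> apply_moves:
  targets: "0 0 0 -0.1 -2.5 -2 2;0 0 0 -0.1 -6.5 -2 0;0 0 0 -0.1 -9.7 -1 0;0 0 0 -0.1 -9.9 2 0;0 0 0 -0.1 -9.9 4.8 0"

```text
time: 32.7
tool_pos: [531.2, 20.4, 102.7]
tcp_rot: [-180.0, 0.0, -5.1]
ft_force: [0.9, -0.9, -1.1]
finger_gap: 0.3
```

Run:
```python
from h import *
for i in range(2): snapshot('top')
go([522.5,-94,102],-5); print(sense()['finger_gap'])
```

```text
rotz -0.003 shift cm [ 0.55 11.36 -0.35] at [527.2  19.6  98.5] [180.    0.6  -5.2]
-0.1243808905203634
```

>>> apply_moves:
  targets: "0 0 0 0.1 2.2 -0.2 0;0 0 0 0.1 4.4 -0.2 0;0 0 0 0.1 6.6 -0.2 0;0 0 0 0.1 8.6 -0.2 0;0 0 0 0.1 10 -0.2 0"

```text
time: 33.3
tool_pos: [523.0, -80.0, 106.2]
tcp_rot: [-179.8, 0.1, -5.2]
ft_force: [3.0, 10.0, -4.5]
finger_gap: -0.0
```

>>> apply_moves:
  targets: "0 0 0 0 0.8 0 0;0 0 0 0 1.2 0 0;0 0 0 0 1.5 0 0;0 0 0 0 1.5 0 0;0 0 0 0 1.5 0 0"

```text
time: 33.8
tool_pos: [522.0, -91.0, 106.3]
tcp_rot: [-179.5, 0.1, -5.2]
ft_force: [1.6, 23.4, -1.3]
finger_gap: -0.1
```

>>> apply_moves:
  targets: "0 0 0 0 -2.5 0 0;0 0 0 0 -5 0 0;0 0 0 0 -8 0 0;0 0 0 0 -11.3 -1 0;0 0 0 0 -13 -5 0"

```text
time: 34.3
tool_pos: [530.5, 35.8, 152.8]
tcp_rot: [-180.0, 0.5, -5.2]
ft_force: [0.0, 0.8, -0.4]
finger_gap: -0.2
```

Run:
```python
from h import *
for i in range(3): snapshot('top')
m,T,im=shot('top','t13.png'); ms,Ts,im2=shot('scene','s13.png')
for a,s in whites(im,80,500): print(np.round(a),onz(m,T,a,11).round(1),s[4])
a=cv2.resize(im[190:340,330:530,::-1],None,fx=3,fy=3); b=cv2.resize(im2[70:270,200:350,::-1],(338,450)); b=b[:, :200+138]
cv2.imwrite('pics/c13.png',np.hstack([cv2.resize(a,(460,345)),cv2.resize(b,(259,345))]))
go([416,-355,300],-5)
```

```text
rotz -0.004 shift cm [ -8.23  39.77 -14.3 ] at [534.2  33.6 157. ] [ 1.8e+02 -1.0e-01 -5.2e+00]
```

View pics/c13.png

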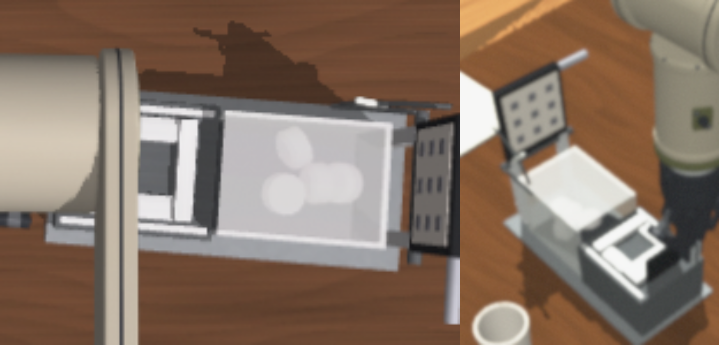

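Four pucks show in the chamber, at crop (150,293), (193,283), (182,318) and (185,345). The slide is out and empty. Now the lamp goes to 45°.

>>> apply_moves:
  targets: "0 0 0 0 0 -5 0;0 0 0 -0.5 2 -9.5 0;0 0 0 -1.5 5.5 -13 0;0 0 0 -2.5 10 -14 0;0 0 0 -3.6 14.5 -14 0"

```text
time: 35.05
tool_pos: [484.8, -109.4, 298.4]
tcp_rot: [179.9, -0.2, -5.2]
ft_force: [1.3, -1.1, -0.1]
finger_gap: 0.2
```

>>> apply_moves:
  targets: "0 0 0 -1.1 4.7 0 0;0 0 0 -2.2 9.4 0 0;0 0 0 -3.3 14 0 0;0 0 0 -4.4 18.6 0 0;0 0 0 -5.2 22.5 0 0"

```text
time: 35.55
tool_pos: [410.3, -329.1, 295.1]
tcp_rot: [-179.9, 0.1, -5.4]
ft_force: [1.5, -0.8, -0.5]
finger_gap: 0.1
```

Run:
```python
from h import *
for i in range(2): snapshot('top')
go([412.4,-335.3,228],-5)
```

```text
rotz -0.010 shift cm [0.36 0.4  6.66] at [ 409.4 -331.   294.6] [-180.     0.2   -5.6]
```

>>> apply_moves:
  targets: "0 0 0 0.2 0.6 0 0;0 0 0 0.2 0.6 2.5 0;0 0 0 0.2 0.6 5 0;0 0 0 0.2 0.6 6.6 0;0 0 0 0.2 0.6 6.6 0"

```text
time: 36.15
tool_pos: [413.1, -331.0, 227.0]
tcp_rot: [-179.8, 0.2, -5.2]
ft_force: [-0.7, -0.3, -1.0]
finger_gap: -0.1
```

Run:
```python
from h import *
for i in range(2): snapshot('top')
go([422.3,-221.8,192],-5);print(sense()['ft_force'])
```

```text
rotz -0.003 shift cm [ -0.2  -11.09   3.86] at [ 414.3 -332.4  230.6] [-180.     0.    -5.2]
[-0.47003449 -0.37992084  0.62298656]
```

>>> apply_moves:
  targets: "0 0 0 0 -2 0 0;0 0 0 0 -3.5 0.1 0;0 0 0 0 -5 0.4 0;0 0 0 0 -6.2 0.8 0;0 0 0 0 -7.2 1.2 0"

```text
time: 36.75
tool_pos: [421.1, -260.3, 218.7]
tcp_rot: [179.9, -0.1, -5.2]
ft_force: [-0.1, -3.3, 2.7]
finger_gap: 0.1
```

>>> apply_moves:
  targets: "0 0 0 0 -1 0.5 0;0 0 0 0 -2 1.2 0;0 0 0 0 -2.8 1.9 0;0 0 0 0 -3.4 2.3 0;0 0 0 0 -3.4 2.3 0"

```text
time: 37.25
tool_pos: [423.2, -226.3, 193.4]
tcp_rot: [-180.0, 0.1, -5.2]
ft_force: [-0.3, -2.2, -1.1]
finger_gap: -0.2
```

Run:
```python
from h import *
R_=[];s=sense();print(s['ft_force'])
go([422.3,-221.8,192],-5)
for n in ('scene','top'):
    m,T,im=shot(n,n+'14.png'); d=place_of(n,'lamp_pin')[:2]; print(d)
    if d: R_.append(ray(m,T,d[0]['at']))
if len(R_)==2: print(tri(R_))
go([422.3,-221.8,192],-5)
```

```text
[-0.28919708 -2.18167932 -1.11955253]
rotz -0.003 shift cm [-0.13 -0.44  0.14] at [ 423.2 -226.3  193.4] [-1.8e+02  1.0e-01 -5.2e+00]
[{'at': [130.8, 289.4], 'confidence': 0.66}]
[{'at': [309.0, 473.1], 'confidence': 0.86}]
(array([ 431.85645423, -204.24156459,  219.17673768]), [4.062701647599255, 4.0627016475993285])
rotz -0.004 shift cm [-0.15 -0.46  0.27] at [ 423.4 -226.6  194.7] [-1.799e+02  1.000e-01 -5.200e+00]
```

>>> apply_moves:
  targets: "0 0 0 0 -0.2 0.1 0;0 0 0 0 -0.45 0.3 0;0 0 0 0 -0.45 0.3 0;0 0 0 0 -0.45 0.3 0;0 0 0 0 -0.45 0.3 0"

```text
time: 37.95
tool_pos: [423.8, -223.3, 191.9]
tcp_rot: [179.9, 0.0, -5.2]
ft_force: [-0.7, -4.4, -3.5]
finger_gap: 0.2
```

>>> apply_moves:
  targets: "0 0 0 0 1 0 0;0 0 0 0 3 -0.5 0;0 0 0 0 6 -4 0;0 0 0 -3 9 -8 0;0 0 0 -6 12 -11 0"

```text
time: 38.45
tool_pos: [359.4, -332.4, 297.9]
tcp_rot: [-180.0, -0.0, -5.1]
ft_force: [-0.1, 0.0, 0.4]
finger_gap: 0.0
```

>>> apply_moves:
  targets: "0 0 0 -4 0 0 0;0 0 0 -7 0 0 0;0 0 0 -7 0 0 0;0 0 0 -7 0 0 0;0 0 0 -7 0 0 0"

```text
time: 38.95
tool_pos: [290.6, -325.3, 296.2]
tcp_rot: [-180.0, -0.0, -5.2]
ft_force: [-0.1, 0.1, 0.6]
finger_gap: 0.0
```

Run:
```python
from h import *
np.set_printoptions(precision=2,suppress=True)
ims={};d={}
for n in ('scene','top'):
    ims[n]=shot(n,n+'15.png')
    for q in ('lamp_pin','lamp_hinge'):
        d[n,q]=place_of(n,q)[:1]; print(n,q,d[n,q])
for q in ('lamp_pin','lamp_hinge'):
    if d['scene',q] and d['top',q]: print(q,tri([ray(*ims[n][:2],d[n,q][0]['at']) for n in ims]))
H=np.array([421.3,-290.9,128]); ey=np.array([.087,.996,0])
for q in (.6,.68,.75,.785,.85,.89): print(q,[np.round(proj(*ims[n][:2],H+120*np.sin(q)*ey+[0,0,120*np.cos(q)]),1) for n in ims])
a=cv2.resize(ims['scene'][2][90:220,215:345,::-1],(400,400),interpolation=cv2.INTER_CUBIC);b=cv2.resize(ims['top'][2][220:350,400:530,::-1],(400,400),interpolation=cv2.INTER_CUBIC)
cv2.imwrite('pics/c15.png',np.hstack([a,b]))
```

```text
scene lamp_pin [{'at': [132.9, 289.5], 'confidence': 0.71}]
scene lamp_hinge []
top lamp_pin [{'at': [309.0, 470.6], 'confidence': 0.83}]
top lamp_hinge [{'at': [311.7, 507.7], 'confidence': 0.62}]
lamp_pin (array([ 432.5 , -201.82,  214.27]), [2.744143249986377, 2.744143249986221])
0.6 [array([123.9, 283.4]), array([313.3, 483.3])]
0.68 [array([127.2, 285.5]), array([312.8, 478.2])]
0.75 [array([130.2, 287.3]), array([312.3, 474. ])]
0.785 [array([131.7, 288.2]), array([312.1, 471.9])]
0.85 [array([134.6, 289.7]), array([311.7, 468.3])]
0.89 [array([136.4, 290.6]), array([311.4, 466.2])]
```

View pics/c15.png

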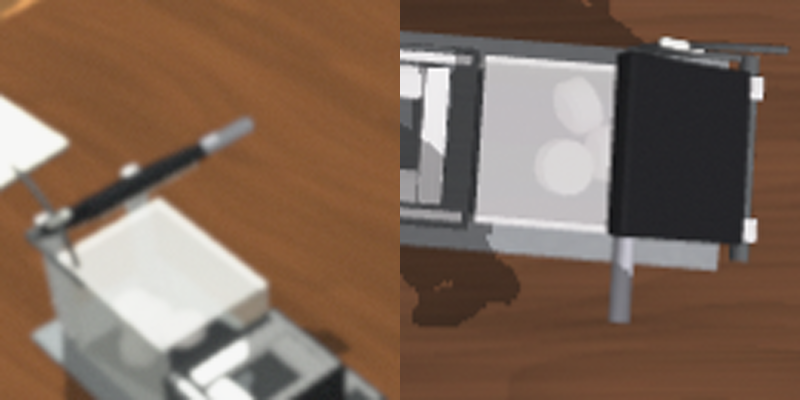

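The last view shows the lamp at about 0.78–0.81 rad with the pin at top column 471–472, the slide out, and the arm clear. I'm handing in.

```bash
python3 -c "
from h import *
s=sense();print(s['qd'].round(2),s['ft_force'].round(1));print(hand_in())"
```

```text
[-0.15 -0.25  0.06 -0.1   0.06  0.04] [-0.8  0.3 -0.6]
the job is handed in; nothing more can be done
None
```

The job is done and handed in at about 39 s of robot time. I swung the lamp upright and fed all four white cabochons one at a time. Each push reached the slide's stop at about 22 N. I then tilted the lamp down and moved the arm clear; the black, purple and blue look-alikes were never touched.

**Chamber and slide:** After the fourth push, the top view showed four pucks in the chamber and an empty slide sprung back out. In the last view the lamp panel covers part of the chamber, so only some of the pucks can be seen there.

**Lamp:** The detector pixels in both views give 0.81 rad, and the pin's position in the picture gives 0.78. The triangulated pin is less consistent: 0.77 from its height and 0.84 from its horizontal position, with about 3 mm between the two views' rays. All of these are inside 0.68–0.89. I could not read the white tick directly.

**Grip:** The finger gap read about 35 mm on the 38 mm pucks, so the pads may have held them on the bevel. Nothing slipped.

**Forces:** Setting three of the pucks down showed brief forces of 28–39 N straight up, or up to about 45 N with the sideways part included. This was contact through the fingers and the held puck, well under the 120 N wrist limit.

**Not checked:** I did not re-measure the bottle, tape roll or cup at the end, though the arm stayed well away from them.

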